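# Let the white carrier through the yard barrier

### The arm

A 7-joint arm with a two-finger parallel gripper is mounted at the origin on the work surface. World frame = base frame: x ahead of the robot, y to its left, z up, the work surface at z = 0. Lengths are in m, angles in rad, forces in N, time in s.
With the tool pointing down it reaches from about 0.4 to 0.85 m from the base axis. Payload 10.4 kg.
Tool frame: the origin (TCP) lies at the very end of the fingers, on their centre line; the grasp point (between the pads) lies 19 mm behind it; z points along the fingers, y is the direction in which the jaws open and shut (so a half turn about z gives the same grasp; the last joint's range is limited). The gripper opens to 87 mm and grips with 3 to 60 N. Pads are 19 mm wide; open, the fingers measure 117 mm over their backs; the gripper's body (75 mm by 190 mm) begins 51 mm behind the grasp point.
Start: joints at [1.218, 0.332, -0.065, 1.46, 0.022, 1.35, -0.088], TCP at [0.202, -0.591, 0.19] pointing down, gripper open.
Joint ranges: [-2.6, 2.6], [-0.5, 2.12], [-1.47, 1.34], [0.16, 2.42], [-1.27, 4.41], [0.06, 2.06], [-2.6, 2.6]. Speed limits (rad/s): [2.22, 2.22, 2.79, 2.79, 3.14, 3.14, 3.14].

### API

Orientations are given as a unit quaternion [x, y, z, w].
In Python, from bench import r gives the robot as it stands.
- The arm moves only by the tool move_arm, never from a script. Its argument "deltas" is a list of rows, each a list of 5 numbers: the gripper's target within -1 to 1 (fully open at 1, half-way at 0, shut at -1), then the shift along the tool's x, y, z as a fraction of full scale, then the turn about the tool's z as a fraction of full scale. A call has 1 to 12 rows; each row shifts and turns the commanded pose from where the row before left it, along the tool's axes as they then stand; what a row does not reach is not made up. Full scale, the value 1, is 2.5 cm for a shift and 90 degrees for a turn. A row lasts 1/12 s, in which the tool goes at most 41.7 mm and 7.16 degrees, less where a joint would pass 70% of its speed; a pose out of reach is approached as far as the arm can. A call with a number of a shift or a turn outside -1 to 1 is refused whole. A call with a gripper value outside its range is refused whole. The fingers move at their own pace and stop on an object; "squeeze" is the grip in N (left out, the last holds). Time passes only in rows, so rows that do not move let the fingers close. It gives the time, the measured TCP pose, the force and the opening at its end, in the units of the state.
- r.read_state(): the state, without advancing time (a new reading comes with each control period).
- r.camera(name): name is "side" or "top" or "wrist"; returns the picture (384x512x3 uint8, red, green, blue); there is no depth.
- r.camera_info(name): a dict with "K" (3x3 intrinsics, pixels), "R" (3x3) and "t" (3): a world point X has camera coordinates R X + t; the wrist camera has in their place "hand_eye" (4x4, takes a point from camera to tool coordinates, whose origin is the TCP and whose axes are the flange's). Camera axes: x right, y down, z forward; pixel columns grow to the right and rows downward; lengths in m; the calibration is good to about 2 mm. A picture is of the moment at which its call begins: read the wrist's pose just before it. camera_info takes no time and is no camera call.
- r.close_job(): hands the job in, once; it reports no verdict.
Trained networks look in the newest picture that a camera, given by its name, has taken for a name from the list of things; names that differ only in an ending like _2 or _b are one class to them, and where a whole thing is asked for, a point or a joint stands for the part that bears it (a point fixed in the world has none). Each returns a list of dicts, best first, with "confidence" (0 to 1); they miss things now and then, are a little off and sometimes report something else, mostly with a low value. They report only what shows in the picture. A call takes as long as a camera call.
- r.boxes_of(camera, label): "position" ([x, y, z] in m, in the coordinates of the camera as it stood for that picture, good to about 4 mm: the middle of the surface that is visible of it).
- r.tip_of(camera, label): "position" ([x, y, z] in m, in the coordinates of the camera as it stood for that picture, good to about 4 mm: a listed point, or the origin of a listed thing).
The state is a dict: "time": time; "joint_positions": joint angles; "joint_vel": joint speeds; "joint_torque": joint torques, N m; "ee_pos": TCP position; "eef_rot": TCP orientation; "ft_force": force on the tool from outside, world axes, zero at the start; "torque": the same for the moment, N m; "width": finger opening in m.
Only numpy, scipy, OpenCV 4.12 (cv2) and the standard library are available. Lean on these libraries where they do the work, as an engineer would, in place of code of your own. Each camera call takes 0.05 s, during which the arm holds its last target.

### The job

The white tracked carrier is waiting at one of the two model barriers: push that barrier's boom up past its balance point so that it stays raised by itself, then move away. Push it up steadily rather than flinging it. Leave the orange truck's barrier down, and do not move the vehicles or anything else standing on the bench.

Things in the scene. Friction and masses are not known exactly. Their poses are not given: they have to be found in the camera images.
- boom_left (a joint): Lift angle of the left barrier's boom (the barrier at y > 0). 0 = down, level on its rest post; 1.40 = fully up on its stop. The boom's weight brings it back down below about 0.85 rad; past that balance point it tips over by itself and stays up at 1.40. Light, slightly damped: under 2 N pushed up 150 mm from the pivot. Both barriers are bolted down, alike but mirrored.
- boom_left_pivot (a point): Level hinge axis of the left boom, square to it, 100 mm above the bench in a grey post 22 mm wide, 110 mm high; fixed. Behind it a dark metal weight 28 x 34 x 28 mm sits on the boom's tail, 73 mm from the pivot. A second grey post, 12 mm wide, carries the boom 235 mm from the pivot; between the posts the space under the boom is open.
- boom_left_tip (a point): Centre of the free end of the left boom: a straight white bar with red bands, 14 x 14 mm in section, pointing from the pivot to the middle of the bench (-y when unturned). The tip is 255 mm along the boom from the pivot; the bar's centre line runs 30 mm above the pivot when down (130 mm above the bench, underside 123 mm).
- boom_right (a joint): Lift angle of the right barrier's boom (the barrier at y < 0). 0 = down, level on its rest post; 1.40 = fully up on its stop. The boom's weight brings it back down below about 0.85 rad; past that balance point it tips over by itself and stays up at 1.40. Light, slightly damped: under 2 N pushed up 150 mm from the pivot. Both barriers are bolted down, alike but mirrored.
- boom_right_pivot (a point): Level hinge axis of the right boom, square to it, 100 mm above the bench in a grey post 22 mm wide, 110 mm high; fixed. Behind it a dark metal weight 28 x 34 x 28 mm sits on the boom's tail, 73 mm from the pivot. A second grey post, 12 mm wide, carries the boom 235 mm from the pivot; between the posts the space under the boom is open.
- boom_right_tip (a point): Centre of the free end of the right boom: a straight white bar with red bands, 14 x 14 mm in section, pointing from the pivot to the middle of the bench (+y when unturned). The tip is 255 mm along the boom from the pivot; the bar's centre line runs 30 mm above the pivot when down (130 mm above the bench, underside 123 mm).
- carrier: White tracked model vehicle with black tracks and green wheels, about 200 long x 116 wide x 75 mm high; origin at the centre of its underside, own -x is its nose. It waits on the far side of one barrier (greater x), nose towards the boom: at y > 0 it waits at the left barrier, at y < 0 at the right one. Loose, 0.6 kg: not to be moved.
- truck: Orange open model truck with black tyres and a blue tube cage, 180 long x 112 wide x 108 mm high; origin at the centre of its underside, own -x is its nose. It waits at the other barrier. Loose, 0.7 kg: not to be moved.
- cone: Small orange traffic cone, 44 mm square foot, 70 mm high, origin at the foot's centre, standing on the robot's side between the two barriers. Not to be moved.
- paint_jar: Amber glass jar with a yellow cap, 48 mm across, 55 mm high, origin under its centre. Not to be moved.
- glue: Blue bottle with a red cap, 52 mm across, 130 mm high, origin under its centre. Not to be moved.
- parts_box: Red open box with compartments, 120 x 90 x 40 mm, origin under its centre. Not to be moved.
- screwdriver: Screwdriver with a green handle, lying on the bench along its own x. Not to be moved.
- tape: Cork-brown roll of tape lying flat, 90 mm across, 24 mm high, origin under its centre. Not to be moved.

How it is judged:
At the end, for the whole second after the job is handed in: The boom at the carrier's barrier stands still, raised beyond 1.25 rad of its 1.40 rad; the truck's boom is down (under 0.06 rad); both vehicles and all loose things are within 20 mm of where they began (((world y of carrier above 0 m and value of joint boom_left above 1.25 rad and value of joint boom_right below 0.06 rad and velocity of joint boom_left below 0.05 rad/s) or (world y of carrier below 0 m and value of joint boom_right above 1.25 rad and value of joint boom_left below 0.06 rad and velocity of joint boom_right below 0.05 rad/s)) and distance of each of carrier, truck, cone, paint_jar, glue, parts_box, screwdriver, tape from where it was at the start of the episode below 0.02 m); the robot touches nothing.
It fails at once if the orange truck's barrier is raised (over 0.15 rad) ((world y of carrier above 0 m and value of joint boom_right above 0.15 rad) or (world y of carrier below 0 m and value of joint boom_left above 0.15 rad)).
It fails at once if a boom is flung up (over 4 rad/s) (velocity of joint any of boom_left, boom_right above 4 rad/s).
It fails at once if a vehicle or another loose thing is lifted, or moved by more than 20 mm (distance of any of carrier, truck, cone, paint_jar, glue, parts_box, screwdriver, tape from where it was at the start of the episode above 0.02 m or height (world z) of any of carrier, truck, cone, paint_jar, glue, parts_box, tape above 0.012 m).
It also fails if it takes over 43 s, if anything falls off the work surface, if the arm or the gripper's body presses on something with over 40 N, if the wrist force passes 120 N, or if a joint passes its speed limit or range.

## Working session

There is one attempt and no reset: what is moved stays moved. The work goes in short steps, Python scripts to look and compute and a tool call to move; the robot and the scene stay as the last step left them, time stands still between calls to the robot, and variables do not carry over. Pictures are saved under pics/ and viewed, and the job is handed in when it is done.

Besides the shell and the picture viewer there is one more tool, called after "Request:" as a command line: name --pt "numbers of a row" for each row, then --argument value for the rest. move_arm: Moves the arm, as the interface text tells. Shift numbers are shares of 2.5 cm and turn numbers shares of 90 degrees, none past 1 either way. Its arguments: {"type":"object","properties":{"deltas":{"type":"array","items":{"type":"array","items":{"type":"number"}}},"squeeze":{"type":"number"}},"required":["deltas"]}

```bash
mkdir -p pics; ls
cat > h.py <<'E'
from bench import r
import numpy as np, cv2
from scipy.spatial.transform import Rotation as Ro
def w(cam,p):
    i=r.camera_info(cam); return np.array(i["R"]).T@(np.array(p)-np.array(i["t"]))
def save(cam,n):
    im=r.camera(cam); cv2.imwrite(f"pics/{n}.png",im[:,:,::-1]); return im
E
python3 - <<'E'
from h import *
np.set_printoptions(precision=4,suppress=True)
s=r.read_state(); print(s)
save("top","t0"); save("side","s0")
for l in ["carrier","truck","boom_left_pivot","boom_left_tip","boom_right_pivot","boom_right_tip","cone","glue"]:
    for c in ["top","side"]:
        for d in r.tip_of(c,l)[:2]: print(l,c,round(d["confidence"],2),w(c,d["position"]))
print(r.read_state()["time"])
E
```

```text
pics
{'time': 0.0, 'joint_positions': array([ 1.2184,  0.3328, -0.0647,  1.461 ,  0.0216,  1.3499, -0.0885]), 'joint_vel': array([-0.0011,  0.0014,  0.0016, -0.    , -0.0004,  0.001 ,  0.0005]), 'joint_torque': array([  0.0002, -62.3243,   0.025 , -38.9897,  -0.0613,   0.0398,
         0.0002]), 'ee_pos': array([ 0.2023, -0.5909,  0.1895]), 'eef_rot': array([ 0.9864,  0.1642, -0.0001, -0.0007]), 'ft_force': array([ 0.0785, -1.3716,  0.4588]), 'torque': array([ 0.0136,  0.0474, -0.0504]), 'width': 0.08694914421812328}
carrier top 0.82 [ 0.6298 -0.1651 -0.0026]
carrier top 0.52 [ 0.6299 -0.4544 -0.0009]
carrier side 0.63 [ 0.6215 -0.1621 -0.0011]
truck side 0.55 [0.6921 0.162  0.0032]
boom_left_pivot top 0.76 [0.5493 0.3286 0.1008]
boom_left_pivot side 0.96 [0.548  0.3236 0.1009]
boom_left_tip top 0.97 [0.4905 0.0743 0.1286]
boom_left_tip top 0.48 [ 0.6291 -0.4557  0.0005]
boom_left_tip side 0.75 [0.4919 0.0743 0.1323]
boom_left_tip side 0.59 [ 0.6176  0.486  -0.0003]
boom_right_pivot top 0.88 [ 0.5076 -0.3282  0.0996]
boom_right_pivot top 0.36 [ 0.6258  0.0005 -0.0005]
boom_right_pivot side 0.95 [ 0.5049 -0.3259  0.1007]
boom_right_tip top 0.68 [ 0.4439 -0.0795  0.1329]
boom_right_tip top 0.22 [ 0.6259 -0.4555  0.0023]
boom_right_tip side 0.64 [ 0.4505 -0.0768  0.133 ]
boom_right_tip side 0.46 [0.4922 0.0719 0.1286]
cone top 0.48 [ 0.3863  0.0138 -0.0006]
cone top 0.17 [0.6973 0.1612 0.0004]
cone side 0.53 [0.3856 0.0151 0.0038]
glue top 0.81 [0.3048 0.4471 0.0018]
glue side 0.66 [0.3058 0.4447 0.0002]
0.9
```

View pics/t0.png

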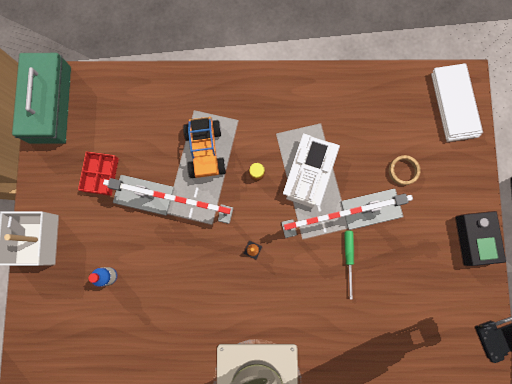

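View pics/s0.png

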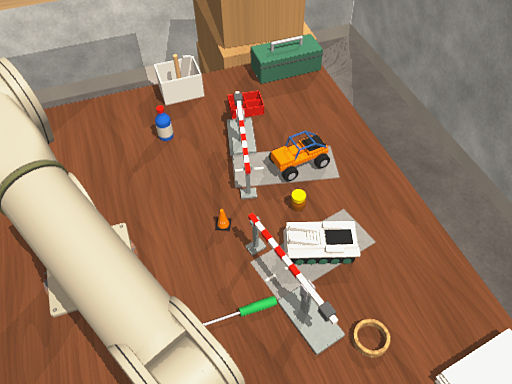

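The carrier (white, top image ~(312,170)) is at the right barrier and the truck at the left one, which is not to be touched. I plan to press down with closed fingers on the right boom's counterweight, seen at ~(407,198). First I'll locate the weight and turn the tool so that its narrow side lies along the boom.

Run:
```python
from h import *
np.set_printoptions(precision=4,suppress=True)
im=cv2.imread("pics/t0.png")
cv2.imwrite("pics/t0c.png",cv2.resize(im[160:260,270:440],None,fx=4,fy=4,interpolation=cv2.INTER_CUBIC))
i=r.camera_info("top");K,R,t=map(np.array,(i["K"],i["R"],i["t"]))
p=np.array([.506,-.327,.13]);tip=np.array([.447,-.078,.13]);d=tip-p;d/=np.linalg.norm(d);print(d)
def pr(X):
    c=K@(R@X+t);return c[:2]/c[2]
for a in (-.087,-.073,-.059,0,.255):
  print(a,pr(p+a*d+[0,0,.014 if a<0 else 0]))
```

```text
[-0.2306  0.9731  0.    ]
-0.087 [406.6713 197.493 ]
-0.073 [401.7542 198.6696]
-0.059 [396.8336 199.847 ]
0 [374.7013 205.4363]
0.255 [285.2671 226.8389]
```

Request:
move_arm --pt "-1 0 0 0 -0.079" --pt "-1 0 0 0 -0.079" --pt "-1 0 0 0 -0.079" --pt "-1 0 0 0 -0.079" --pt "-1 0 0 0 -0.079" --pt "-1 0 0 0 -0.079" --pt "-1 0 0 0 -0.079" --pt "-1 0 0 0 -0.079" --pt "-1 0 0 0 -0.079" --pt "-1 0 0 0 -0.079" --pt "-1 0 0 0 -0.079" --pt "-1 0 0 0 -0.068"

```text
time: 1.9
ee_pos: [0.2024, -0.5913, 0.1903]
eef_rot: [0.618, 0.786, -0.0, 0.0]
ft_force: [0.7, -0.4, 0.4]
width: 0.0148
```

View pics/t0c.png

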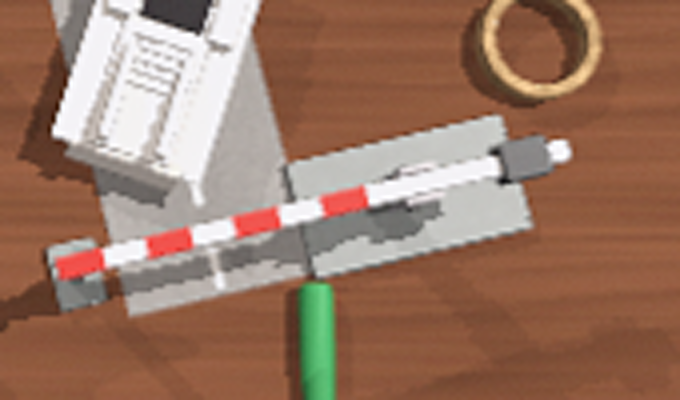

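Run:
```python
from h import *
s=r.read_state();T=Ro.from_quat(s["eef_rot"]).as_matrix();print(T)
for g in ([.525,-.407,.19],[.525,-.407,.05]):print((T.T@(np.array(g)-s["ee_pos"]))/.025)
```

```text
[[-2.34943595e-01  9.72009005e-01  4.33509616e-05]
 [ 9.72009002e-01  2.34943598e-01 -8.11176836e-05]
 [-8.90321498e-05  2.30794447e-05 -9.99999996e-01]]
[4.13554708e+00 1.42759645e+01 1.10798416e-02]
[ 4.13604566 14.2758353   5.61107982]
```

The weight shows at (401.5,200) against a predicted (402,199), so they agree. Moving above it now.

Request:
move_arm --pt "-1 0.17 0.59 0 0" --pt "-1 0.17 0.59 0 0" --pt "-1 0.17 0.59 0 0" --pt "-1 0.17 0.59 0 0" --pt "-1 0.17 0.59 0 0" --pt "-1 0.17 0.59 0 0" --pt "-1 0.17 0.59 0 0" --pt "-1 0.17 0.59 0 0" --pt "-1 0.17 0.59 0 0" --pt "-1 0.17 0.59 0 0" --pt "-1 0.17 0.59 0 0" --pt "-1 0.17 0.59 0 0"

```text
time: 2.9
ee_pos: [0.3637, -0.5008, 0.1903]
eef_rot: [0.621, 0.784, -0.0, 0.0]
ft_force: [0.3, -0.3, -0.3]
width: 0.0007
```

Request:
move_arm --pt "-1 0.17 0.59 0 0" --pt "-1 0.17 0.59 0 0" --pt "-1 0.17 0.59 0 0" --pt "-1 0.17 0.59 0 0" --pt "-1 0.17 0.59 0 0" --pt "-1 0.17 0.59 0 0" --pt "-1 0.17 0.59 0 0" --pt "-1 0.17 0.59 0 0" --pt "-1 0.17 0.59 0 0" --pt "-1 0.17 0.59 0 0" --pt "-1 0.17 0.59 0 0" --pt "-1 0.17 0.59 0 0"

```text
time: 3.9
ee_pos: [0.5248, -0.4104, 0.1902]
eef_rot: [0.621, 0.784, -0.0, 0.0]
ft_force: [0.5, 0.1, 0.3]
width: 0.0004
```

Run:
```python
from h import *
np.set_printoptions(precision=4,suppress=True)
s=r.read_state();T=Ro.from_quat(s["eef_rot"]).as_matrix()
print(s["time"],s["ee_pos"],s["width"],(T.T@(np.array([.523,-.407,.19])-s["ee_pos"]))/.025)
a=save("side","s1");b=save("wrist","w1")
cv2.imwrite("pics/c1.png",np.hstack([cv2.resize(a[180:384,180:452],(400,300)),cv2.resize(b,(400,300))])[:,:,::-1])
```

```text
3.9 [ 0.5248 -0.4104  0.1902] 0.00038706236224855296 [ 0.1505 -0.0391  0.0097]
```

View pics/c1.png

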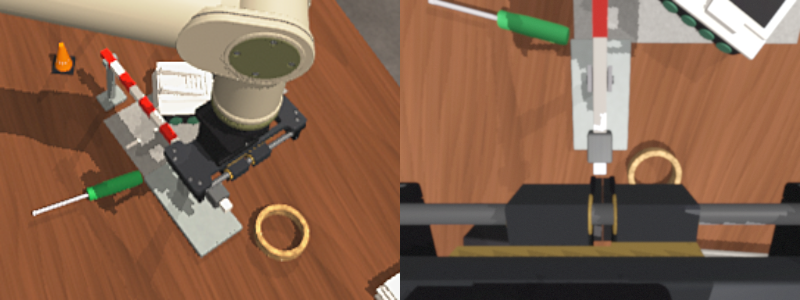

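The wrist picture shows the fingers in line with the boom, with the tip at (602,180–240) and the weight at (600,148). I'll check the distance along the boom by back-projecting.

Run:
```python
from h import *
np.set_printoptions(precision=4,suppress=True)
s=r.read_state();T=Ro.from_quat(s["eef_rot"]).as_matrix();i=r.camera_info("wrist");H=np.array(i["hand_eye"]);K=np.array(i["K"])
def ray(u,v,z):
    d=T@H[:3,:3]@np.linalg.solve(K,[u,v,1]);o=T@H[:3,3]+s["ee_pos"];return o+d*(z-o[2])/d[2]
f=512/400
for n,u,v in (("far top edge",200,133),("near top edge",200,160)):
    X=ray(u*f,v*f,.144);print(n,X,(T.T@(X-s["ee_pos"]))*1000)
im=cv2.imread("pics/w1.png");cv2.imwrite("pics/w1c.png",cv2.resize(im[130:330,180:330],None,fx=3,fy=3))
```

```text
far top edge [ 0.5166 -0.3819  0.144 ] [27.8308 -3.6578 46.0677]
near top edge [ 0.5236 -0.4113  0.144 ] [-2.4058 -3.7261 46.0314]
```

View pics/w1c.png

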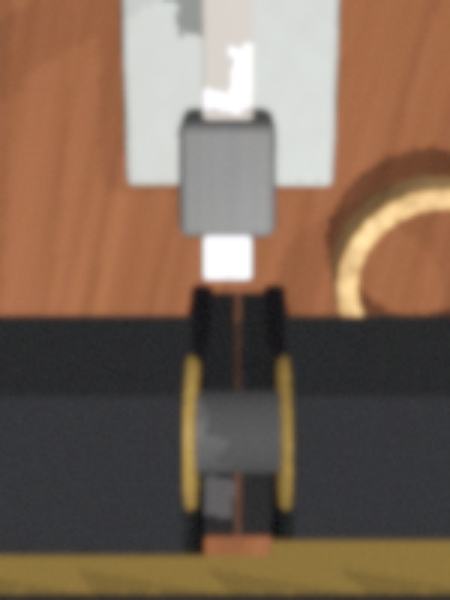

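Request:
move_arm --pt "-1 0.15 -0.08 0 0" --pt "-1 0 0 0.4 0" --pt "-1 0 0 0.4 0" --pt "-1 0 0 0.4 0" --pt "-1 0 0 0.3 0" --pt "-1 0 0 0.2 0" --pt "-1 0 0 0.2 0" --pt "-1 0 0 0.2 0" --pt "-1 0 0 0.2 0"

```text
time: 4.75
ee_pos: [0.521, -0.408, 0.1324]
eef_rot: [0.621, 0.784, 0.0, 0.0]
ft_force: [0.1, 0.6, 0.6]
width: 0.0005
```

Run:
```python
from h import *
a=save("side","s2");b=save("wrist","w2")
cv2.imwrite("pics/c2.png",np.hstack([cv2.resize(a[180:384,180:452],(400,300)),cv2.resize(b,(400,300))])[:,:,::-1])
```

```text
(no output)
```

View pics/c2.png

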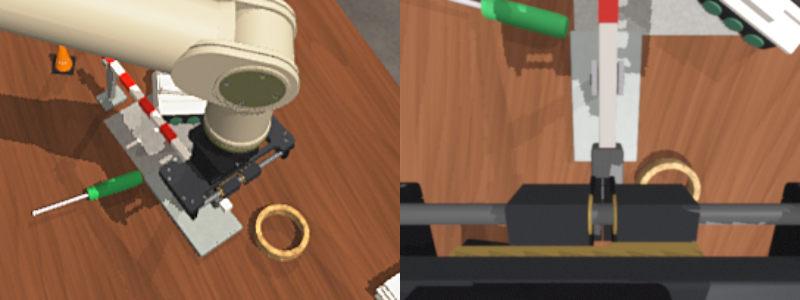

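The fingertips are on the weight (600,155 in the wrist half), and the boom tip is just coming off its rest post. I'll keep pressing.

Request:
move_arm --pt "-1 0 0 0.2 0" --pt "-1 0 0 0.2 0" --pt "-1 0 0 0.2 0" --pt "-1 0 0 0.2 0" --pt "-1 0 0 0.2 0" --pt "-1 0 0 0.2 0"

```text
time: 5.35
ee_pos: [0.5213, -0.409, 0.103]
eef_rot: [0.621, 0.784, -0.0, 0.001]
ft_force: [2.1, -3.0, 4.4]
width: 0.0005
```

Run:
```python
from h import *
a=save("side","s3");b=save("wrist","w3")
cv2.imwrite("pics/c3.png",np.hstack([cv2.resize(a[180:384,180:452],(400,300)),cv2.resize(b,(400,300))])[:,:,::-1])
```

```text
(no output)
```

View pics/c3.png

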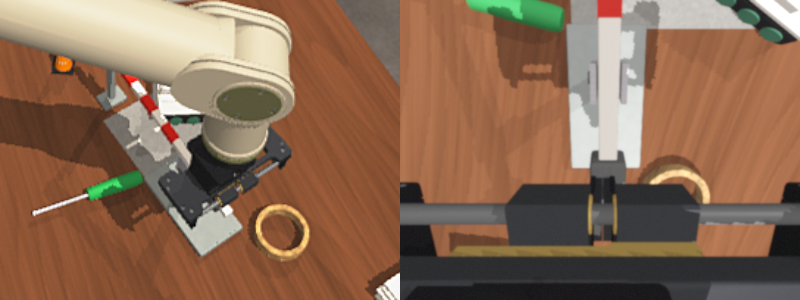

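Run:
```python
from h import *
print(np.array(r.camera_info("wrist")["hand_eye"]).round(3))
a=cv2.imread("pics/s3.png");b=save("top","t3")[:,:,::-1]
cv2.imwrite("pics/c4.png",np.hstack([cv2.resize(a[180:384,240:440],(400,400)),cv2.resize(b[120:280,260:420],(400,400))]))
```

```text
[[ 0.    -0.961 -0.277  0.076]
 [ 1.     0.001 -0.001 -0.001]
 [ 0.001 -0.277  0.961 -0.195]
 [ 0.     0.     0.     1.   ]]
```

View pics/c4.png

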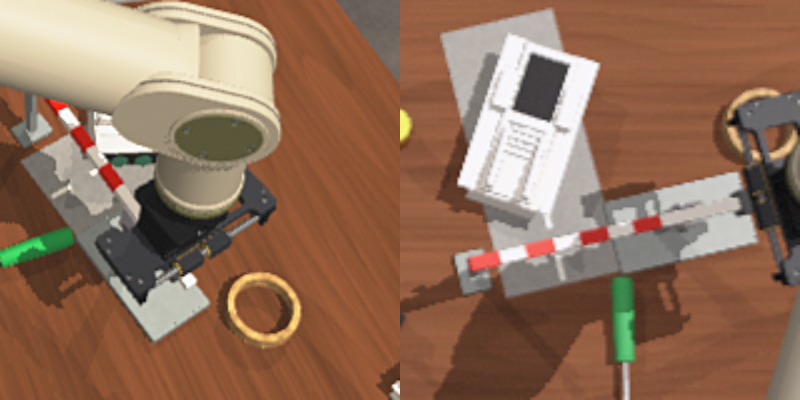

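Request:
move_arm --pt "-1 0 0 0.2 0" --pt "-1 0 0 0.2 0" --pt "-1 0 0 0.2 0" --pt "-1 0 0 0.2 0" --pt "-1 0 0 0.2 0" --pt "-1 0 0 0.2 0" --pt "-1 0 0 0 0"

```text
time: 6.08
ee_pos: [0.5201, -0.4067, 0.0709]
eef_rot: [0.621, 0.784, 0.0, -0.002]
ft_force: [-0.4, 0.5, 0.0]
width: 0.0008
```

Run:
```python
from h import *
a=save("side","s5");b=save("top","t5")
cv2.imwrite("pics/c5.png",np.hstack([cv2.resize(a[150:384,180:414],(400,400)),cv2.resize(b[110:310,260:460],(400,400))])[:,:,::-1])
```

```text
(no output)
```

View pics/c5.png

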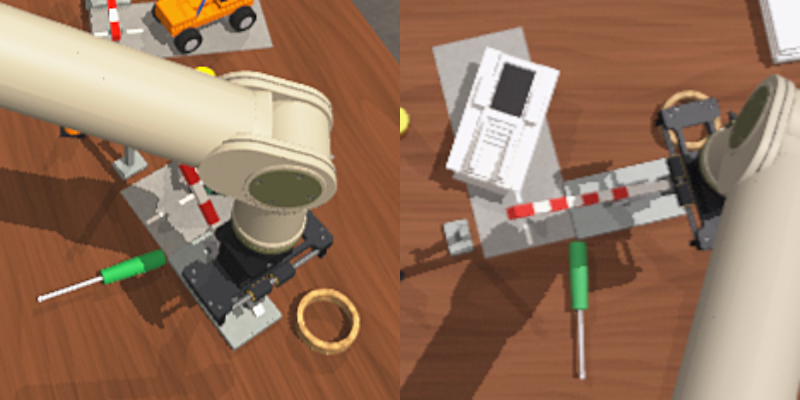

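The boom is near its balance point: in the top half the tip has moved to (515,212) and the force is about 0. I'll press a little more.

Request:
move_arm --pt "-1 0 0 0.16 0" --pt "-1 0 0 0.16 0" --pt "-1 0 0 0.16 0" --pt "-1 0 0 0.16 0" --pt "-1 0 0 0.16 0" --pt "-1 0 0 0 0" --pt "-1 0 0 0 0"

```text
time: 6.77
ee_pos: [0.5207, -0.4076, 0.0523]
eef_rot: [0.621, 0.784, 0.0, -0.0]
ft_force: [0.7, 0.7, 0.5]
width: 0.0003
```

Run:
```python
from h import *
a=save("side","s6");b=save("top","t6")
cv2.imwrite("pics/c6.png",np.hstack([cv2.resize(a[150:384,180:414],(400,400)),cv2.resize(b[110:310,260:460],(400,400))])[:,:,::-1])
```

```text
(no output)
```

View pics/c6.png

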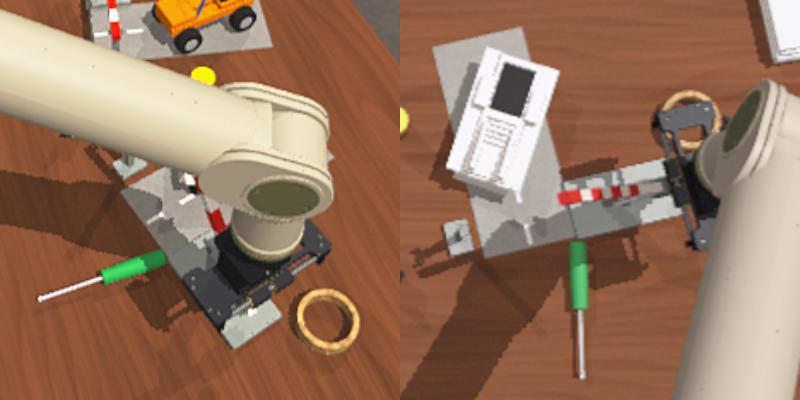

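Request:
move_arm --pt "-1 0 0 0 0" --pt "-1 0 0 0 0" --pt "-1 0 0 0 0" --pt "-1 0 0 0 0" --pt "-1 0 0 0 0" --pt "-1 0 0 0 0"

```text
time: 7.37
ee_pos: [0.5209, -0.4079, 0.0528]
eef_rot: [0.621, 0.784, -0.0, 0.0]
ft_force: [0.2, -0.4, 0.9]
width: 0.0009
```

Run:
```python
from h import *
a=save("side","s7");b=save("top","t7")
cv2.imwrite("pics/c7.png",np.hstack([cv2.resize(a[150:384,180:414],(400,400)),cv2.resize(b[110:310,260:460],(400,400))])[:,:,::-1])
```

```text
(no output)
```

View pics/c7.png

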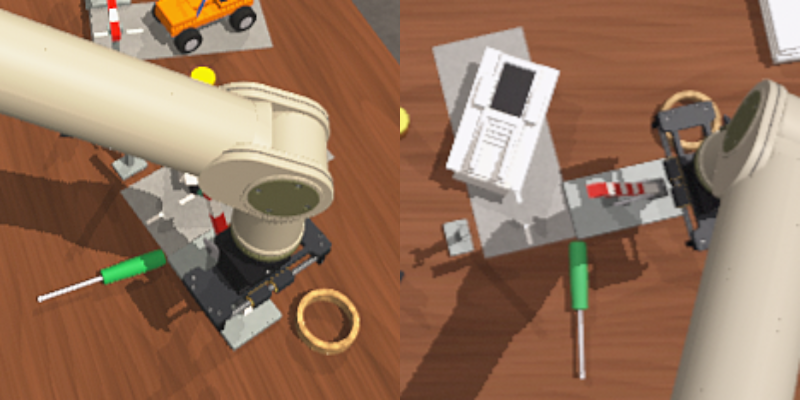

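The boom has passed its balance point and is tipping over by itself. I'll back away along the boom, then up and out.

Request:
move_arm --pt "-1 -0.4 0 0 0" --pt "-1 -0.4 0 0 0" --pt "-1 -0.4 0 0 0" --pt "-1 -0.4 0 -0.4 0" --pt "-1 0 0 -0.8 0" --pt "-1 0 0 -0.8 0" --pt "-1 0 0 -0.8 0" --pt "-1 0 0 -0.8 0" --pt "-1 0 0 -0.8 0" --pt "-1 0 0 -0.8 0" --pt "-1 -0.5 0 -0.4 0" --pt "-1 -0.5 0 0 0"

```text
time: 8.47
ee_pos: [0.537, -0.4729, 0.1966]
eef_rot: [0.621, 0.784, -0.0, 0.003]
ft_force: [-0.4, -0.6, -0.2]
width: 0.0005
```

Request:
move_arm --pt "-1 -0.2 -0.7 0 0" --pt "-1 -0.2 -0.7 0 0" --pt "-1 -0.2 -0.7 0 0" --pt "-1 -0.2 -0.7 0 0" --pt "-1 -0.2 -0.7 0 0" --pt "-1 -0.2 -0.7 0 0" --pt "-1 -0.2 -0.7 0 0" --pt "-1 -0.2 -0.7 0 0" --pt "-1 -0.2 -0.7 0 0" --pt "-1 -0.2 -0.7 0 0" --pt "-1 0 0 0 0" --pt "-1 0 0 0 0"

```text
time: 9.47
ee_pos: [0.3754, -0.5615, 0.1927]
eef_rot: [0.622, 0.783, -0.0, -0.0]
ft_force: [0.2, -0.4, -0.5]
width: 0.0004
```

Run:
```python
from h import *
np.set_printoptions(precision=4,suppress=True)
a=save("side","s8");b=save("top","t8")
cv2.imwrite("pics/c8.png",np.hstack([cv2.resize(a,(400,300)),cv2.resize(b,(400,300))])[:,:,::-1])
for l in ["carrier","truck","boom_right_tip","boom_left_tip"]:
    for c in ["top","side"]:
        for d in r.tip_of(c,l)[:2]: print(l,c,round(d["confidence"],2),w(c,d["position"]))
i0=cv2.imread("pics/t0.png");d=cv2.absdiff(i0,b[:,:,::-1].copy()).max(2);cv2.imwrite("pics/d8.png",d*2)
```

```text
carrier top 0.81 [ 0.6297 -0.1633  0.0008]
carrier side 0.86 [ 0.6229 -0.1632 -0.0016]
truck top 0.72 [0.692  0.1622 0.0002]
truck side 0.62 [0.6917 0.1612 0.0016]
boom_right_tip top 0.57 [ 0.4991 -0.3114  0.3568]
boom_right_tip side 0.52 [ 0.5071 -0.3107  0.3557]
boom_left_tip top 0.76 [0.4889 0.0751 0.131 ]
boom_left_tip side 0.76 [0.4945 0.0767 0.13  ]
```

View pics/c8.png

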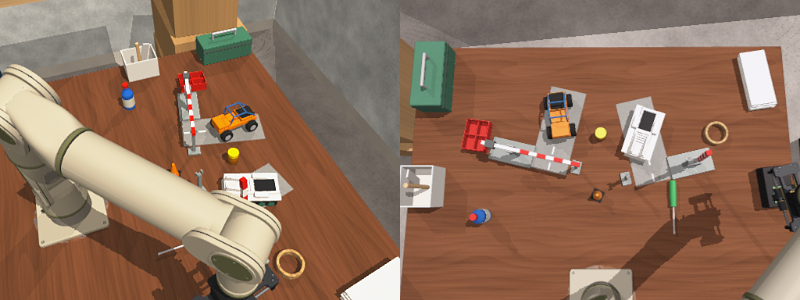

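The right boom is up (tip z 0.356 m), the left is down and the vehicles are where they were. The gripper may be hanging over the black device at the right edge of the top view, so I'll move to clear air before handing in.

Request:
move_arm --pt "-1 0.5 -0.3 -0.2 0" --pt "-1 0.5 -0.3 -0.2 0" --pt "-1 0.5 -0.3 -0.2 0" --pt "-1 0.5 -0.3 -0.2 0" --pt "-1 0 0 0 0" --pt "-1 0 0 0 0" --pt "-1 0 0 0 0"

```text
time: 10.55
ee_pos: [0.3365, -0.5182, 0.2126]
eef_rot: [0.621, 0.784, -0.0, 0.0]
ft_force: [-0.7, -0.8, 0.5]
width: 0.0004
```

Run:
```python
from h import *
np.set_printoptions(precision=4,suppress=True)
a=save("side","s9");b=save("top","t9")
cv2.imwrite("pics/c9.png",np.hstack([cv2.resize(a,(400,300)),cv2.resize(b,(400,300))])[:,:,::-1])
for l in ["boom_right_tip","cone","paint_jar","tape","screwdriver","parts_box"]:
  print(l,[w("top",d["position"]) for d in r.tip_of("top",l)[:1]])
```

```text
boom_right_tip [array([ 0.4979, -0.312 ,  0.3587])]
cone [array([0.3887, 0.0142, 0.0002])]
paint_jar [array([ 0.625 ,  0.0023, -0.0001])]
tape [array([ 0.6315, -0.4603,  0.0003])]
screwdriver [array([ 0.3456, -0.2749, -0.001 ])]
parts_box [array([ 0.6181,  0.4878, -0.0025])]
```

View pics/c9.png

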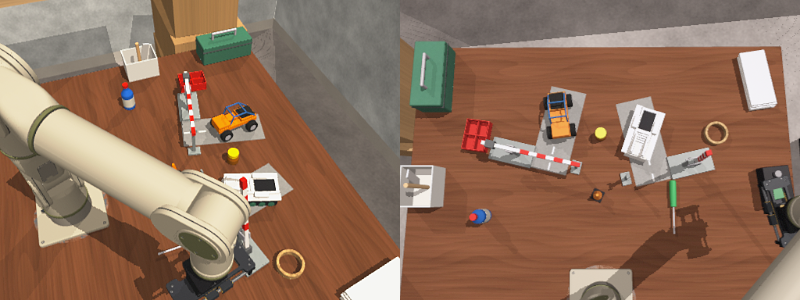

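```bash
python3 -c "
from bench import r
print(r.close_job())"
```

```text
the job is handed in; nothing more can be done
None
```

The right barrier's boom, where the white carrier waits, is raised and staying up by itself. The job was handed in about 11 s into the 43 s allowed, and no verdict is reported.

**What I did:** With the fingers closed, I pressed slowly down on the boom's counterweight until it passed its balance point and tipped over by itself. Then I backed the arm away into clear air.

**Last checks:**
- **Right boom:** its tip is at z ≈ 0.356–0.359 m in three readings about 1 s apart, which corresponds to about 1.40 rad.
- **Left boom:** it is down, with its tip at z ≈ 0.13 m.
- **Vehicles:** carrier and truck are within about 2 mm of their first readings.
- **Loose things:** the cone matches its first reading to about 2 mm. The glue, jar, tape, screwdriver and parts box look unmoved in the pictures, but I had no separate start reading for the last four and did not re-measure the glue.
- **Arm:** the force on the tool is about 1 N or less, so nothing is touching it.

No check failed or disagreed. The boom's speed could not be read directly; I kept the press to about 0.06 m/s, roughly 0.75 rad/s at the boom.

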